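# Take down the red grade plate from its keyhole stud

### The arm

A 6-joint arm with a two-finger parallel gripper is mounted at the origin on the work surface. World frame = base frame: x ahead of the robot, y to its left, z up, the work surface at z = 0. Lengths are in m, angles in rad, forces in N, time in s.
With the tool pointing down it reaches from about 0.325 to 0.85 m from the base axis. Payload 15.5 kg.
Tool frame: the origin (TCP) lies midway between the tips of the shut fingers; the grasp point (between the pads) lies 19 mm behind it; z points along the fingers, y is the direction in which the jaws open and shut (so a half turn about z gives the same grasp; the last joint's range is limited). The gripper opens to 91 mm and grips with 3 to 60 N. Pads are 32 mm wide; open, the fingers measure 118 mm over their backs; the gripper's body (76 mm by 178 mm) begins 60 mm behind the grasp point.
Start: joints at [-1.335, 0.494, 1.345, -0, 1.302, -0.096], TCP at [0.203, -0.591, 0.214] pointing down, gripper open.
Joint ranges: [-2.91, 2.91], [-0.82, 2.16], [0.22, 2.67], [-1.22, 4.37], [0.12, 2.79], [-3.08, 3.08]. Speed limits (rad/s): [1.89, 1.89, 2.57, 3.01, 3.01, 3.01].

### API

Orientations are given as [roll, pitch, yaw] about the fixed x, y, z axes, in that order (R = Rz(yaw) Ry(pitch) Rx(roll)).
In Python, from plant import arm gives the robot as it stands.
- The arm moves only by the tool carry_out, never from a script. Its argument "plan" is one flat list of numbers, 5 for each row, row after row: the shift along the tool's x, y, z in m, then the turn about the tool's z in degrees, then the opening in per cent of the stroke, from 0 (shut) to 100 (fully open). In form: [x, y, z, yaw, grip, x, y, z, yaw, grip, ...]. A call has 1 to 10 rows; each row is the pose to reach, as a shift and turn from the pose commanded when the call began, along the tool's axes at that moment; what a row does not reach only later rows make up. A row lasts 1/10 s, in which the tool goes at most 50 mm and 8.59 degrees, less where a joint would pass 70% of its speed; a pose out of reach is approached as far as the arm can. A call with a gripper value outside its range is refused whole. The fingers move at their own pace and stop on an object; the grip force is fixed at half the most. Time passes only in rows, so rows that repeat a pose let the fingers close. It gives the time, the measured TCP pose, the force and the opening at its end, in the units of the state.
- arm.sense(): the state, without advancing time (a new reading comes with each control period).
- arm.get_image(name): name is "scene" or "top" or "wrist"; returns a dict with "color" (384x512x3 uint8, blue, green, red), "intrinsics" (3x3 intrinsics, pixels), "extrinsics" (4x4, takes a point from camera to world coordinates). Camera axes: x right, y up, looking along -z (the intrinsics and any distortion apply to the point x, -y, -z); pixel columns grow to the right and rows downward; lengths in m; the calibration is good to about 2 mm. A picture is of the moment at which its call begins. There is no depth.
- arm.sign_off(): hands the job in, once; it reports no verdict.
The state is a dict: "clock": time; "joint_pos": joint angles; "qvel": joint speeds; "tau": joint torques, N m; "position": TCP position; "orientation": TCP orientation; "force": force on the tool from outside, world axes, zero at the start; "torque": the same for the moment, N m; "gripper_width": opening from 0.0 (shut) to 1.0 (fully open).
Only numpy, scipy, OpenCV 4.12 (cv2) and the standard library are available. Lean on these libraries where they do the work, as an engineer would, in place of code of your own. Each camera call takes 0.05 s, during which the arm holds its last target. There are 200 camera calls.

### The job

The red-apple run is packed: take the red grade plate down from the sloping board by sliding it up its keyhole slot until the stud's head stands in the wide end, then lifting it free. Lay it gently, without dropping it, flat in the green tray with its black grip bar up (either way round), and let go. Leave the yellow plate hanging where it is and do not disturb the two loose apples.

Things in the scene. Friction and masses are not known exactly. Their poses are not given: they have to be found in the camera images.
- red_plate_grip (a point): Centre of the black grip bar of the red grade plate (rigid panel 190 x 110 x 6 mm, 0.18-0.33 kg, red apple picture low down). Axes: x along the plate towards its keyhole (up the slope while hung), y across, z out of its front face. Bar 80 mm (y) x 16 mm (x), standing 34 mm (z) off the face; this point is 17 mm above the face. The plate spans 60 mm to -x and 130 mm to +x of it.
- red_plate_wide (a point): Centre of the wide end of the red plate's keyhole, at mid-thickness, 71 mm from the bar along the plate's +x; same axes. The wide end is a 34 x 34 mm square opening; from its +x (upper) side a slot 14 mm wide runs on 23 mm to a closed end. The stud sits at that closed end, 36 mm from the wide end's centre, so the plate must go 36 mm up the slope before it lifts off.
- yellow_plate_grip (a point): Centre of the grip bar of the yellow grade plate (green apple picture), otherwise the same as the red plate. Bystander; it hangs beside the red one, 140 mm from it, nearer the robot or farther.
- board: Fixed plywood board on a blue frame, 310 mm wide, 270 mm along the slope, facing roughly the robot's right and rising to its left at 35 degrees to the table. Origin on the table under its middle, where the face is 110 mm high (upper edge 200 mm); x level, in the direction in which it rises, z up. The plates lie on its face side by side, in either order, so their z leans 35 degrees from vertical to the robot's right.
- stud_near (a point): Headed steel stud at the board's end nearer the robot, square to the board's sloping face; the point is on its axis 3 mm out of the face (mid-thickness of a hung plate). Axes level, as the board's. Shank 8 mm in diameter; round head 24 mm in diameter, 4 mm thick, its underside 9.5 mm and its top 13.5 mm from the face. The plate's wide end clears the head by 5 mm each side.
- stud_far (a point): Headed stud at the board's end farther from the robot, 140 mm from the near one, otherwise the same.
- tray: Shallow open green plastic tray, fixed to the table, empty: 245 long (x) x 165 wide (y) x 30 mm high outside, walls and floor 5 mm thick. Origin at the centre of its underside, z up.
- apple1: Loose red apple, 78 mm in diameter, 65 mm high, standing on the table; origin at the centre of its underside. Bystander.
- apple2: Loose red apple like the other. Bystander.
Not all that is in view belongs to the job. There is more than one size of the part that bears red_plate_grip; the job needs the largest.

How it is judged:
By the outcome, as a careful person would: the job done as asked, in the order asked, and still so for the second after the job is handed in, with the robot touching nothing.
It also fails if it takes over 51 s, if anything falls off the work surface, if the arm or the gripper's body presses on something with over 40 N, if the wrist force passes 120 N, or if a joint passes its speed limit or range.

## Working session

There is one attempt and no reset: what is moved stays moved. The work goes in short steps, Python scripts to look and compute and a tool call to move; the robot and the scene stay as the last step left them, time stands still between calls to the robot, and variables do not carry over. Pictures are saved under pics/ and viewed, about 8 in all and at most 12, crops included, and the job is handed in when it is done.

Besides the shell and the picture viewer there is one more tool, called after ">>>" as a command line: name --argument value ..., lists and objects as JSON in quotes. carry_out: Moves the arm, as the interface text tells. Its arguments: {"type":"object","properties":{"plan":{"type":"array"}},"required":["plan"]}

```bash
mkdir -p pics; ls
python3 - <<'E'
from plant import arm
import cv2,numpy as np
np.set_printoptions(precision=4,suppress=True)
a=[]
for n in("scene","top"):
    d=arm.get_image(n);cv2.imwrite(f"pics/{n}0.png",d["color"]);np.savez(f"pics/{n}0.npz",**d);print(n,d["intrinsics"],d["extrinsics"],d.keys())
s=arm.sense();print(s)
E
```

```text
pics
scene [[472.4956   0.     253.9539]
 [  0.     472.4956 195.7894]
 [  0.       0.       1.    ]] [[-0.5094 -0.694   0.5087  1.1561]
 [ 0.8604 -0.4004  0.3153  0.4434]
 [-0.0151  0.5983  0.8011  1.2328]
 [ 0.      0.      0.      1.    ]] dict_keys(['color', 'intrinsics', 'extrinsics'])
top [[490.6236   0.     250.4021]
 [  0.     490.6236 192.9306]
 [  0.       0.       1.    ]] [[-0.0231  0.9866 -0.1616  0.1226]
 [-0.9997 -0.0216  0.0116  0.0188]
 [ 0.008   0.1618  0.9868  1.9701]
 [ 0.      0.      0.      1.    ]] dict_keys(['color', 'intrinsics', 'extrinsics'])
{'clock': 0.1, 'joint_pos': array([-1.3355,  0.4941,  1.3461, -0.    ,  1.3025, -0.0955]), 'qvel': array([-0.0012,  0.0001, -0.0008, -0.0006, -0.0021, -0.0016]), 'tau': array([  0.0023, -88.0237, -38.2544,   0.0705,   0.0481,   0.    ]), 'position': array([ 0.2029, -0.5908,  0.2134]), 'orientation': array([-3.1405, -0.0001,  0.3308]), 'force': array([-0.0097, -0.0935, -0.1076]), 'torque': array([ 0.0137,  0.0544, -0.0203]), 'gripper_width': 1.0031110864964126}
```

View pics/scene0.png

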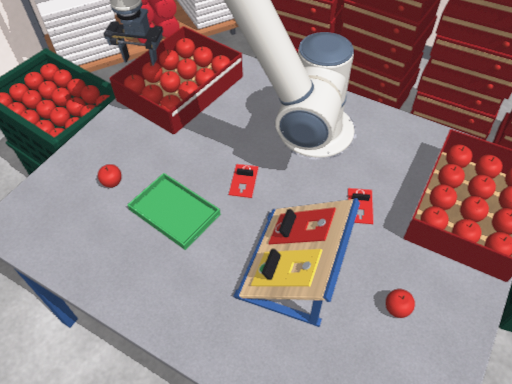

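View pics/top0.png

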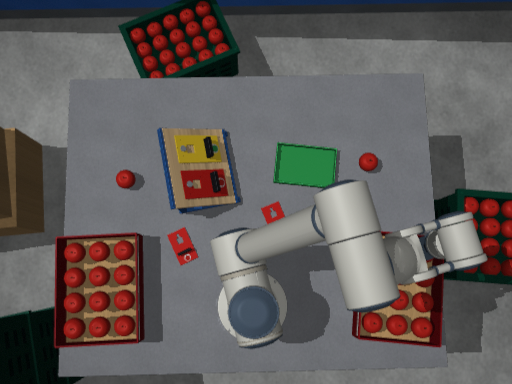

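Candidates for the red plate: the hung red plate (scene 303,226 / top 205,184), and small red plates lying on the table (scene 244,181 and 360,205 / top 273,212 and 182,246). The hung one is the largest and is on the near stud, so I choose it and check in a close crop.

Run:
```python
import cv2,numpy as np
a=cv2.imread("pics/scene0.png")[195:310,230:365];b=cv2.imread("pics/top0.png")[120:220,150:250]
a=cv2.resize(a,None,fx=3.3,fy=3.3,interpolation=cv2.INTER_CUBIC);b=cv2.resize(b,(350,350),interpolation=cv2.INTER_CUBIC)
c=np.zeros((max(a.shape[0],350),a.shape[1]+350,3),np.uint8);c[:a.shape[0],:a.shape[1]]=a;c[:350,a.shape[1]:]=b
print(a.shape);cv2.imwrite("pics/crop0.png",c)
```

```text
(380, 446, 3)
```

View pics/crop0.png

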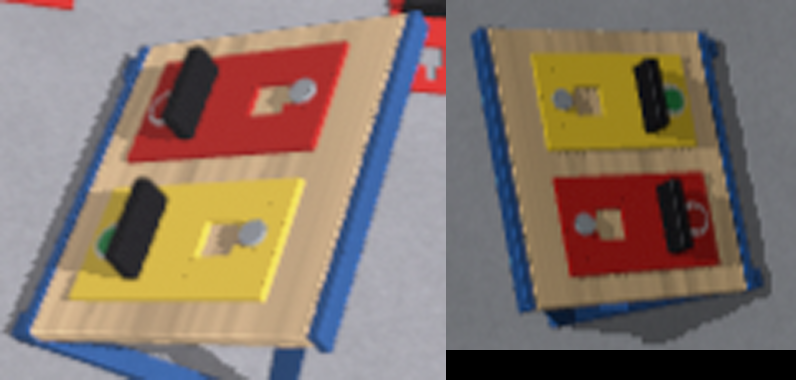

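The crop shows the hung red plate on the near stud: bar at scene (287,223) and top (215,181), stud head at scene (321,222). The small plates on the table are decoys.

```bash
cat > h.py <<'E'
import numpy as np,cv2
from scipy.spatial.transform import Rotation as Rn
np.set_printoptions(precision=4,suppress=True)
def ray(d,u):
    K,T=d["intrinsics"],d["extrinsics"]
    p=np.linalg.inv(K)@np.array([u[0],u[1],1.]);v=T[:3,:3]@np.array([p[0],-p[1],-1.]);return T[:3,3],v/np.linalg.norm(v)
def onz(d,u,z):
    o,v=ray(d,u);return o+v*(z-o[2])/v[2]
def tri(*du):
    A=0;b=0
    for d,u in du:
        o,v=ray(d,u);P=np.eye(3)-np.outer(v,v);A=A+P;b=b+P@o
    x=np.linalg.solve(A,b);return x,[np.linalg.norm((np.eye(3)-np.outer(ray(d,u)[1],ray(d,u)[1]))@(x-d["extrinsics"][:3,3])) for d,u in du]
def proj(d,x):
    T=d["extrinsics"];c=T[:3,:3].T@(np.asarray(x)-T[:3,3]);return (d["intrinsics"]@np.array([c[0]/-c[2],-c[1]/-c[2],1]))[:2]
E
python3 - <<'E'
from h import *
S=dict(np.load("pics/scene0.npz"));T=dict(np.load("pics/top0.npz"))
s=lambda u,v:(230+(u+.5)/3.3-.5,195+(v+.5)/3.3-.5)
t=lambda u,v:(150+(u-446+.5)/3.5-.5,120+(v+.5)/3.5-.5)
for n,a,b in[("nu",(348,42),(571,276)),("fu",(316,150),(555,178)),("nl",(163,62),(719,264)),("fl",(128,160),(703,171)),("stud",(300,90),(586,224)),
  ("ynu",(304,180),(547,150)),("yfu",(265,299),(532,53)),("yfl",(70,298),(684,55)),("ystud",(251,232),(562,100)),
  ("bdNearUp",(412,15),(538,308)),("bdFarUp",(312,345),(487,30)),("bdFarLow",(30,332),(702,35)),("bartopN",(202,50),(683,250)),("bartopF",(152,180-0),(0,0))][:-1]:
    print(n,*tri((S,s(*a)),(T,t(*b))))
for n,d in(("scene",S),("top",T)):
    im=d["color"];h=cv2.cvtColor(im,cv2.COLOR_BGR2HSV)
    m=cv2.inRange(h,(50,120,60),(75,255,255));
    c=max([c for c in cv2.findContours(m,0,2)[0] if 60<c[:,0,0].mean()<350 and 120<c[:,0,1].mean()<260],key=cv2.contourArea)
    q=cv2.boxPoints(cv2.minAreaRect(c));e=cv2.approxPolyDP(cv2.convexHull(c),6,True)[:,0]
    print(n,e.tolist());print([onz(d,u,.03) for u in e])
E
```

```text
nu [0.4022 0.2388 0.1679] [np.float64(0.0006511248135909395), np.float64(0.000651124813590947)]
fu [0.5089 0.2584 0.1635] [np.float64(0.0015070522747206566), np.float64(0.0015070522747206061)]
nl [0.4298 0.0837 0.0603] [np.float64(0.0027152010598363117), np.float64(0.002715201059836238)]
fl [0.5362 0.1035 0.058 ] [np.float64(0.0007577535783750579), np.float64(0.0007577535783750232)]
stud [0.4597 0.2236 0.159 ] [np.float64(0.00087624397883848), np.float64(0.0008762439788385034)]
ynu [0.5398 0.2646 0.1669] [np.float64(0.0005405235716028882), np.float64(0.0005405235716028498)]
yfu [0.6472 0.2824 0.1668] [np.float64(0.0010963907141616376), np.float64(0.0010963907141616587)]
yfl [0.6737 0.1249 0.0534] [np.float64(0.0020998887254786453), np.float64(0.0020998887254787056)]
ystud [0.5971 0.2487 0.1587] [np.float64(0.0013530445385663082), np.float64(0.0013530445385662349)]
bdNearUp [0.3652 0.274  0.1868] [np.float64(0.0023776685581107645), np.float64(0.002377668558110817)]
bdFarUp [0.6696 0.3295 0.1807] [np.float64(0.0017320454655163208), np.float64(0.0017320454655163735)]
bdFarLow [0.7056 0.1047 0.0254] [np.float64(0.0017774580139438203), np.float64(0.0017774580139438437)]
bartopN [0.4365 0.1225 0.1157] [np.float64(0.0009323421171726429), np.float64(0.0009323421171726777)]
scene [[163, 174], [219, 212], [185, 248], [128, 205]]
[array([ 0.4651, -0.336 ,  0.03  ]), array([ 0.5005, -0.0919,  0.03  ]), array([ 0.6587, -0.108 ,  0.03  ]), array([ 0.6216, -0.355 ,  0.03  ])]
top [[277, 143], [335, 148], [334, 181], [274, 182]]
[array([ 0.6441, -0.1172,  0.03  ]), array([ 0.6182, -0.3529,  0.03  ]), array([ 0.4816, -0.3419,  0.03  ]), array([ 0.4827, -0.1   ,  0.03  ])]
```

>>> carry_out --plan '[0, 0, -0.04, 0, 100, 0.246, -0.295, -0.04, -42, 100, 0.246, -0.295, -0.04, -42, 100, 0.246, -0.295, -0.04, -42, 100, 0.246, -0.295, -0.04, -42, 100, 0.246, -0.295, -0.04, -42, 100, 0.246, -0.295, -0.04, -42, 100, 0.246, -0.295, -0.04, -42, 100, 0.246, -0.295, -0.04, -42, 100, 0.246, -0.295, -0.04, -42, 100]'

```text
clock: 1.1
position: [0.3403, -0.2286, 0.2539]
orientation: [-3.141, -0.001, 1.067]
force: [-0.4, 0.0, 0.1]
gripper_width: 0.996
```

>>> carry_out --plan '[0.366, -0.046, 0, -39.4, 100, 0.366, -0.046, 0, -39.4, 100, 0.366, -0.046, 0, -39.4, 100, 0.366, -0.046, 0, -39.4, 100, 0.366, -0.046, 0, -39.4, 100, 0.366, -0.046, 0, -39.4, 100, 0.366, -0.046, 0, -39.4, 100, 0.366, -0.046, 0, -39.4, 100, 0.366, -0.046, 0, -39.4, 100, 0.366, -0.046, 0, -39.4, 100]'

```text
clock: 2.1
position: [0.4773, 0.1097, 0.2536]
orientation: [-3.141, 0.0, 1.752]
force: [0.7, 0.1, -0.3]
gripper_width: 1.001
```

```bash
cat >> h.py <<'E'
def shot(tag):
    from plant import arm
    s=arm.sense();o={}
    for n in("wrist","top","scene"):
        o[n]=d=arm.get_image(n);np.savez(f"pics/{n}{tag}.npz",**d);cv2.imwrite(f"pics/{n}{tag}.png",d["color"])
    print(s["clock"],s["position"],s["orientation"],s["force"],s["gripper_width"],s["joint_pos"]);return o
E
python3 - <<'E'
from h import *
o=shot(1);w=o["wrist"];print(w["extrinsics"],w["intrinsics"])
u=Rn.from_euler('z',0).as_matrix()
for n,p in dict(grip=(.4762,.1333,.1062),stud=(.4597,.2236,.159)).items():print(n,proj(w,p))
E
```

```text
2.1 [0.4773 0.1097 0.2536] [-3.1408  0.0002  1.7522] [ 0.6742  0.0886 -0.2649] 1.0012437655816622 [ 0.1042  0.2617  1.6109 -0.0003  1.2697 -0.0771]
[[ 0.9837 -0.1746 -0.0442  0.4656]
 [ 0.1801  0.9508  0.2521  0.1804]
 [-0.0019 -0.2559  0.9667  0.424 ]
 [ 0.      0.      0.      1.    ]] [[338.3537   0.     248.8763]
 [  0.     338.3537 184.6459]
 [  0.       0.       1.    ]]
grip [251.6341 147.9256]
stud [252.3736  32.8622]
```

View pics/wrist1.png

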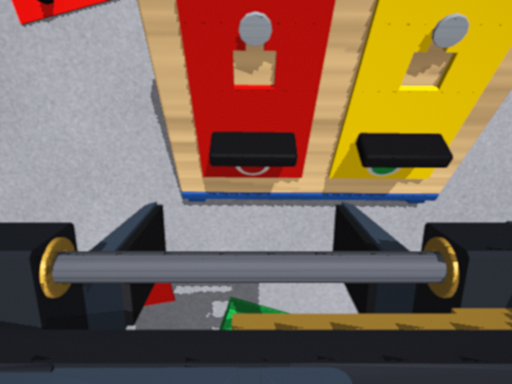

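Wrist picture: red bar at (253,150), predicted (252,148); the fingers straddle cols 163–335; square to the bar. About 4 mm to the right is needed. Descend close and check.

>>> carry_out --plan '[0.016, 0.004, 0.04, 0, 100, 0.016, 0.004, 0.08, 0, 100, 0.016, 0.004, 0.11, 0, 100, 0.016, 0.004, 0.11, 0, 100, 0.016, 0.004, 0.11, 0, 100]'

```text
clock: 2.75
position: [0.4785, 0.1259, 0.1446]
orientation: [-3.141, 0.0, 1.75]
force: [0.8, 0.5, 0.5]
gripper_width: 0.998
```

Run:
```python
from h import *
o=shot(2)
im=o["wrist"]["color"];cv2.imwrite("pics/w2c.png",im[:330])
print(proj(o["wrist"],(.4762,.1333,.1062)))
```

```text
2.75 [0.4785 0.1259 0.1446] [-3.1412  0.      1.7505] [0.7852 0.4858 0.4607] 0.9982130389125567 [ 0.1365  0.4021  1.7458 -0.      0.9941 -0.0431]
[246.1161 197.6711]
```

View pics/w2c.png

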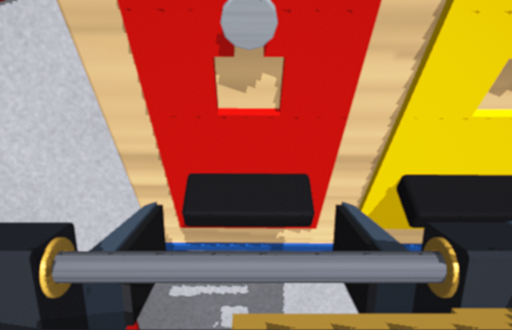

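Centred: bar cols 184–314 between fingers 163–336. Descend and grip.

>>> carry_out --plan '[0, 0, 0.02, 0, 100, 0, 0, 0.036, 0, 100, 0, 0, 0.046, 0, 100, 0, 0, 0.046, 0, 100, 0, 0, 0.046, 0, 60, 0, 0, 0.046, 0, 60, 0, 0, 0.046, 0, 60, 0, 0, 0.046, 0, 60, 0, 0, 0.046, 0, 60]'

```text
clock: 3.8
position: [0.4789, 0.1266, 0.0987]
orientation: [3.14, 0.0, 1.751]
force: [-0.4, -1.1, 8.1]
gripper_width: 0.877
```

>>> carry_out --plan '[-0.0005, 0, -0.001, 0, 40, 0.0044, 0, -0.0044, 0, 40, 0.0093, 0, -0.0078, 0, 40, 0.0142, 0, -0.0113, 0, 40, 0.0192, 0, -0.0147, 0, 40, 0.0241, 0, -0.0182, 0, 40, 0.029, 0, -0.0215, 0, 40, 0.029, 0, -0.0215, 0, 40, 0.029, 0, -0.0215, 0, 40]'

```text
clock: 4.7
position: [0.4732, 0.1552, 0.1194]
orientation: [3.142, 0.0, 1.752]
force: [-0.4, 0.3, -2.4]
gripper_width: 0.876
```

Run:
```python
from h import *
o=shot(3)
a=o["wrist"]["color"][:250,100:400];b=o["scene"]["color"][190:310,230:370]
a=cv2.resize(a,(450,375));b=cv2.resize(b,(350,300),interpolation=2)
c=np.zeros((375,800,3),np.uint8);c[:,:450]=a;c[:300,450:]=b;cv2.imwrite("pics/c3.png",c)
```

```text
4.7 [0.4732 0.1552 0.1194] [3.1415 0.     1.7518] [-0.3985  0.3273 -2.4265] 0.875636555549694 [ 0.1969  0.443   1.7659 -0.0001  0.9326  0.0159]
```

View pics/c3.png

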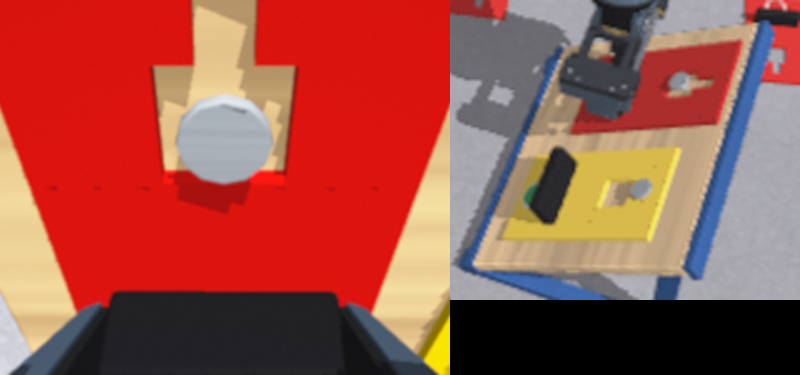

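Run:
```python
from h import *
w=dict(np.load("pics/wrist3.npz"))
n=np.array([.103,-.564,.819]);u=np.array([-.147,.806,.574]);c=np.array([.4693,.1711,.1124])
def pl(px,h):
    o,v=ray(w,px);x=o+v*(n@(c+h*n-o))/(n@v);return (x-c)@u
for lift in(0,.002):
  print([pl((249.5,r),lift) for r in(65/1.5,172/1.5,183/1.5)], pl((249,139.5/1.5),.0075))
```

```text
[np.float64(0.08879520535222075), np.float64(0.05784460966073217), np.float64(0.05394448015712013)] 0.07367026937505528
[np.float64(0.08982139790697027), np.float64(0.059415136009204055), np.float64(0.05558359879731624)] 0.07367026937505528
```

Stud head stands in the wide end, centred across; along the slope about 1.5 mm short of centre. Nudge and lift along the board normal.

>>> carry_out --plan '[0.0012, 0, -0.0009, 0, 40, -0.0017, 0, -0.005, 0, 40, -0.0045, 0, -0.009, 0, 40, -0.0074, 0, -0.013, 0, 40, -0.0103, 0, -0.0172, 0, 40, -0.016, 0, -0.0254, 0, 40, -0.0217, 0, -0.0336, 0, 40, -0.0217, 0, -0.06, 0, 40, -0.0217, 0, -0.09, 0, 40, -0.0217, 0, -0.12, 0, 40]'

```text
clock: 5.85
position: [0.4769, 0.1332, 0.2411]
orientation: [-3.142, 0.0, 1.751]
force: [-0.3, -0.1, -2.3]
gripper_width: 0.875
```

Run:
```python
from h import *
o=shot(4)
a=o["wrist"]["color"];b=o["scene"]["color"][130:330,120:390]
b=cv2.resize(b,(405,300),interpolation=2);a=cv2.resize(a,(395,300))
cv2.imwrite("pics/c4.png",np.hstack([a,b]))
```

```text
5.85 [0.4769 0.1332 0.2411] [-3.1416  0.      1.7512] [-0.2919 -0.0985 -2.2769] 0.8751481158903213 [ 0.1518  0.2821  1.6186 -0.      1.2409 -0.0286]
```

View pics/c4.png

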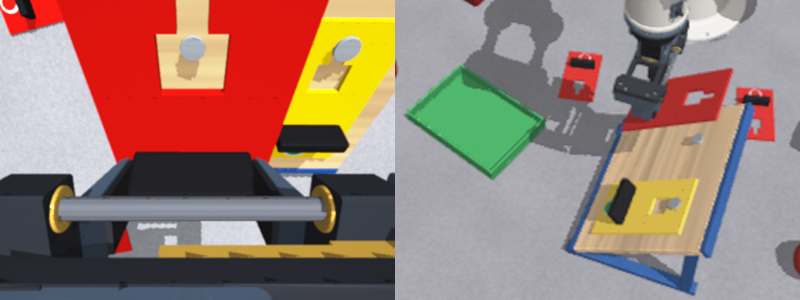

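Plate free of the stud, still held at 35°, 2.3 N weight; yellow plate in place. Carry to the tray.

>>> carry_out --plan '[-0.02, 0, 0, 0, 40, -0.05, 0, 0, 2, 40, -0.09, -0.001, 0, 4, 40, -0.13, -0.001, 0, 6, 40, -0.17, -0.002, 0, 8, 40, -0.21, -0.002, 0, 10, 40, -0.25, -0.002, 0, 12, 40, -0.29, -0.003, 0, 14, 40, -0.33, -0.003, 0, 16, 40, -0.36, -0.003, 0, 17, 40]'

```text
clock: 7.0
position: [0.5383, -0.2234, 0.2383]
orientation: [-3.14, -0.0, 1.452]
force: [0.3, -0.1, -2.5]
gripper_width: 0.875
```

>>> carry_out --plan '[-0.03, 0.008, 0.0, 0.8, 40, -0.055, 0.016, 0, 1.6, 40, -0.0676, 0.0193, 0.02, 1.6, 40, -0.0676, 0.0193, 0.05, 1.6, 40, -0.0676, 0.0193, 0.08, 1.6, 40, -0.0676, 0.0193, 0.11, 1.6, 40, -0.0676, 0.0193, 0.13, 1.6, 40, -0.0676, 0.0193, 0.14, 1.6, 40, -0.0676, 0.0193, 0.14, 1.6, 40]'

```text
clock: 7.9
position: [0.5492, -0.2899, 0.0978]
orientation: [-3.139, -0.001, 1.427]
force: [-0.3, -0.4, -2.0]
gripper_width: 0.877
```

Run:
```python
from h import *
o=shot(5)
a=o["wrist"]["color"];b=o["scene"]["color"][110:290,70:300]
b=cv2.resize(b,(400,313),interpolation=2);a=cv2.resize(a,(400,313))
cv2.imwrite("pics/c5.png",np.hstack([a,b]))
```

```text
7.9 [ 0.5492 -0.2899  0.0978] [-3.1388 -0.0013  1.4268] [-0.3486 -0.3915 -2.043 ] 0.8771965931931095 [-0.5818  0.6152  1.4763  0.      1.0532 -0.4378]
```

View pics/c5.png

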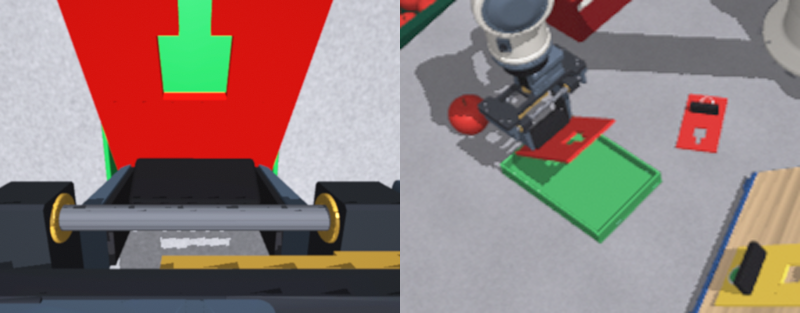

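>>> carry_out --plan '[0, 0, 0.015, 0, 40, 0, 0, 0.028, 0, 40, 0, 0, 0.036, 0, 40, 0, 0, 0.042, 0, 40, 0, 0, 0.045, 0, 40, 0, 0, 0.045, 0, 40]'

```text
clock: 8.65
position: [0.5501, -0.2903, 0.0542]
orientation: [-3.141, -0.0, 1.427]
force: [-0.5, -0.3, -1.6]
gripper_width: 0.873
```

>>> carry_out --plan '[0.001, 0, 0.004, 0, 40, 0.004, 0, 0.0055, 0, 40, 0.008, 0, 0.0075, 0, 40, 0.012, 0, 0.0102, 0, 40, 0.016, 0, 0.0132, 0, 40, 0.02, 0, 0.0165, 0, 40, 0.022, 0, 0.0182, 0, 40, 0.022, 0, 0.0182, 0, 40]'

```text
clock: 9.45
position: [0.5534, -0.2681, 0.036]
orientation: [-3.141, -0.0, 1.427]
force: [1.1, -0.1, -0.3]
gripper_width: 0.877
```

Run:
```python
from h import *
o=shot(6)
a=o["wrist"]["color"];b=o["scene"]["color"][110:290,70:300]
b=cv2.resize(b,(400,313),interpolation=2);a=cv2.resize(a,(400,313))
cv2.imwrite("pics/c6.png",np.hstack([a,b]))
```

```text
9.45 [ 0.5534 -0.2681  0.036 ] [-3.1415 -0.0003  1.4271] [ 1.0527 -0.1409 -0.3415] 0.8767662496307714 [-0.5483  0.69    1.5382  0.0003  0.9135 -0.4049]
```

View pics/c6.png

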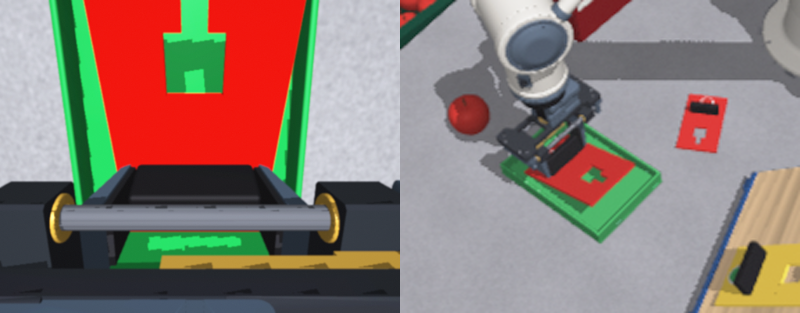

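Flattening works; tray is ~5 mm to the left of the plate's centre line, plate inside the walls. Continue.

>>> carry_out --plan '[0.002, -0.001, 0.002, 0, 40, 0.004, -0.002, 0.0045, 0, 40, 0.006, -0.003, 0.0065, 0, 40, 0.0075, -0.004, 0.0085, 0, 40, 0.009, -0.005, 0.01, 0, 40, 0.01, -0.005, 0.0115, 0, 40, 0.01, -0.005, 0.0115, 0, 40]'

```text
clock: 10.3
position: [0.5496, -0.2576, 0.0245]
orientation: [-3.141, -0.0, 1.427]
force: [1.0, 0.7, 0.9]
gripper_width: 0.872
```

Run:
```python
from h import *
o=shot(7)
a=o["wrist"]["color"];b=o["scene"]["color"][150:260,110:250]
b=cv2.resize(b,(400,313),interpolation=2);a=cv2.resize(a,(400,313))
cv2.imwrite("pics/c7.png",np.hstack([a,b]))
```

```text
10.3 [ 0.5496 -0.2576  0.0245] [-3.141  -0.0003  1.4268] [0.9937 0.7308 0.8556] 0.8717317987865255 [-0.5368  0.6989  1.5652  0.0001  0.8782 -0.3929]
```

View pics/c7.png

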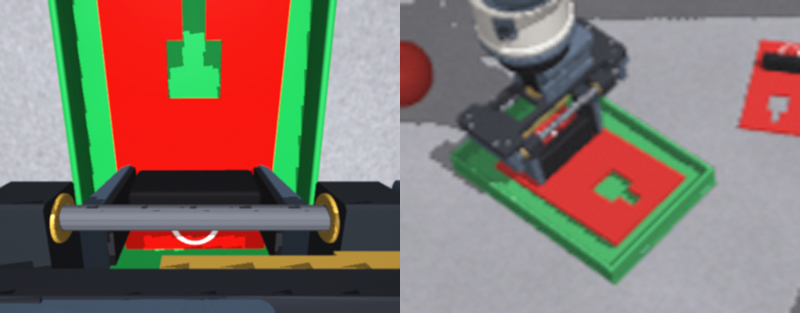

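Nearly flat. A bit lower until it presses lightly.

>>> carry_out --plan '[0.0005, 0, 0.001, 0, 40, 0.001, 0, 0.002, 0, 40, 0.001, 0, 0.003, 0, 40, 0.001, 0, 0.003, 0, 40]'

```text
clock: 10.85
position: [0.5499, -0.2568, 0.0216]
orientation: [-3.141, -0.0, 1.427]
force: [-0.2, 1.9, 2.4]
gripper_width: 0.873
```

>>> carry_out --plan '[0, 0, 0.001, 0, 40, 0, 0, 0.002, 0, 40, 0, 0, 0.002, 0, 40]'

```text
clock: 11.15
position: [0.55, -0.257, 0.0196]
orientation: [3.142, -0.0, 1.427]
force: [0.4, 1.8, 1.8]
gripper_width: 0.878
```

>>> carry_out --plan '[0, 0, 0.001, 0, 40, 0, 0, 0.0015, 0, 40, 0, 0, 0.0015, 0, 40]'

```text
clock: 11.45
position: [0.55, -0.257, 0.0182]
orientation: [3.142, 0.0, 1.427]
force: [0.6, 3.0, 2.1]
gripper_width: 0.873
```

>>> carry_out --plan '[0, 0, 0.001, 0, 40, 0, 0, 0.002, 0, 40, 0, 0, 0.002, 0, 40]'

```text
clock: 11.75
position: [0.55, -0.2571, 0.0176]
orientation: [3.141, 0.0, 1.427]
force: [-5.9, 4.7, 28.4]
gripper_width: 0.876
```

Force now rises stiffly: plate is flat on the floor. Ease off and release.

>>> carry_out --plan '[0, 0, -0.001, 0, 40, 0, 0, -0.0018, 0, 40, 0, 0, -0.0018, 0, 100, 0, 0, -0.0018, 0, 100, 0, 0, -0.0018, 0, 100, 0, 0, -0.0018, 0, 100, 0, 0, -0.0018, 0, 100]'

```text
clock: 12.45
position: [0.5499, -0.2569, 0.018]
orientation: [-3.141, -0.0, 1.427]
force: [0.1, -0.4, 0.7]
gripper_width: 0.997
```

>>> carry_out --plan '[0, 0, -0.01, 0, 100, 0, 0, -0.03, 0, 100, 0, 0, -0.06, 0, 100, 0, 0, -0.1, 0, 100, 0, 0, -0.14, 0, 100, -0.03, 0, -0.18, 0, 100, -0.07, 0, -0.2, 0, 100, -0.11, 0, -0.2, 0, 100, -0.11, 0, -0.2, 0, 100]'

```text
clock: 13.35
position: [0.5335, -0.3704, 0.2196]
orientation: [3.139, 0.003, 1.424]
force: [0.0, 0.8, -0.2]
gripper_width: 0.997
```

Run:
```python
from h import *
o=shot(8)
a=o["wrist"]["color"];b=o["scene"]["color"][100:330,70:420]
b=cv2.resize(b,(450,296),interpolation=2);a=cv2.resize(a,(350,296))
cv2.imwrite("pics/c8.png",np.hstack([a,b]))
```

```text
13.35 [ 0.5335 -0.3704  0.2196] [3.1394 0.0026 1.4237] [ 0.0229  0.8433 -0.2074] 0.996627913578378 [-0.6982  0.5222  1.2762 -0.0011  1.3399 -0.5508]
```

View pics/c8.png

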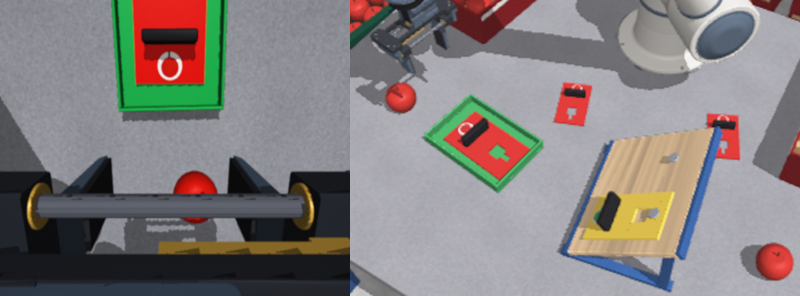

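The red plate lies flat inside the tray with its bar up. The yellow plate still hangs on its stud, and both apples are where they were.

```bash
python3 -c "
from plant import arm
print(arm.sign_off())"
```

```text
the job is handed in; nothing more can be done
None
```

The red grade plate is off the board and lying flat in the green tray, grip bar up and released. I handed the job in at about 13.5 s.

- **How it went:** I gripped the bar by its two ends and slid the plate up until the stud's head stood in the wide end. I then lifted it off square to the board, carried it over and rolled it flat onto the tray floor before letting go.
- **Forces:** The highest force reading was about 28 N, when the plate bottomed out flat on the tray floor. I eased off to about 0 N before opening the fingers.
- **Last checks:** The final pictures show the plate inside the tray walls, the yellow plate still on its stud, both apples in place and the gripper clear. I judged these by eye and did not measure the apples' positions.
- **Corrections:**
  - I moved 1.5 mm further up the slope before lifting.
  - I shifted 5 mm sideways over the tray, because my first estimate of the tray's position was off by about that much.
  - The plate came flat about 4 mm lower than I had calculated, so I lowered it in small steps until the force rose.

No check failed.

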